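Reset the stroke-setting dial and lock it

ROBOT

A 6-joint arm with a two-finger parallel gripper is mounted at the origin on the work surface. World frame = base frame: x ahead of the robot, y to its left, z up, the work surface at z = 0. Lengths are in mm, angles in rad, forces in N, time in s.
With the tool pointing down it reaches from about 350 to 875 mm from the base axis. Payload 4.2 kg.
Tool frame: the origin (TCP) lies midway between the tips of the shut fingers; the grasp point (between the pads) lies 19 mm behind it (tcp_to_grasp is the distance from the TCP to the grasp point, in mm); z points along the fingers, y is the line along which they close (so a half turn about z gives the same grasp; the last joint's range is limited). The gripper opens to 85 mm and grips with 20 to 120 N. Pads are 22 mm wide; open, the fingers measure 114 mm over their backs; the gripper's body (76 mm by 85 mm) begins 54 mm behind the grasp point. The pads swing forward as they close: fully open they stand 13 mm farther back than shut.
Start: joints at [1.441, 0.385, 0.008, 0, -1.194, -0.259], TCP at [236.891, 578.344, 231.312] pointing down, gripper open.
Joint ranges: [-3.14, 3.14], [-1.21, 2.06], [-1.07, 1.41], [-3.16, 2.05], [-2.99, -0.16], [-3.1, 3.1]. Speed limits (rad/s): [2.79, 2.79, 3.14, 3.14, 3.14, 3.14].

INTERFACE

Orientations are given as a unit quaternion [x, y, z, w].
In Python, from bench import read_state, get_image, job_done, tcp_to_grasp gives the robot as it stands.
- The arm moves only by the tool jog_arm, never from a script. Its argument "plan" is a list of rows, each a list of 3 entries, a list of its own where there are three numbers: the finger opening in mm, from 0 to 85.4, then the shift along the tool's x, y, z as a fraction of full scale, then the turn, a rotation vector about the tool's x, y, z as a fraction of full scale. A call has 1 to 10 rows; each row is the pose to reach, as a shift and turn from the pose commanded when the call began, along the tool's axes at that moment; what a row does not reach only later rows make up. Full scale, the value 1, is 0.1 m for a shift and 60 degrees for a turn. A row lasts 1/8 s, in which the tool goes at most 62.5 mm and 10.7 degrees, less where a joint would pass 70% of its speed; a pose out of reach is approached as far as the arm can. A call with a number of a shift or a turn outside -1 to 1 is refused whole. A call with a gripper value outside its range is refused whole. The fingers move at their own pace and stop on an object; the grip force is fixed at half the most. Time passes only in rows, so rows that repeat a pose let the fingers close. It gives the time, the measured TCP pose, the force, the opening and the grip force at its end, in the units of the state.
- read_state(): the state, without advancing time (a new reading comes with each control period).
- get_image(name): name is "side" or "top"; returns a dict with "img" (480x640x3 uint8, red, green, blue), "range_z" (480x640 float32, mm along the optical axis (not along the pixel's ray), 0 where there is no reading), "intrinsics" (3x3 intrinsics, pixels), "distortion" ([k1, k2, p1, p2, k3] as OpenCV has them; the pictures are not rectified), "extrinsics" (4x4, takes a point from camera to world coordinates). Camera axes: x right, y down, z forward; pixel columns grow to the right and rows downward; lengths in mm; the calibration is good to about 2 mm. A picture is of the moment at which its call begins.
- job_done(): hands the job in; it is judged then, once.
The state is a dict: "clock": time; "joints": joint angles; "joint_vel": joint speeds; "joint_efforts": joint torques, N m; "position": TCP position; "ee_rot": TCP orientation; "contact_force": force on the tool from outside, world axes, zero at the start; "wrist_torque": the same for the moment, N m; "gripper_width": finger opening in mm; "grasp_force": force on a finger pad.
Only numpy, scipy, OpenCV 4.12 (cv2) and the standard library are available. Lean on these libraries where they do the work, as an engineer would, in place of code of your own. Each camera call takes 0.05 s, during which the arm holds its last target. There are 200 camera calls.

TASK

On the green setting fixture, slacken the lock ring under the dial by swinging its upright post well round anticlockwise, turn the black-gripped dial until its pointer points at the middle of the steel index tab on the rim, then swing the ring's post back clockwise until the ring is tight against its stop again, with the pointer still on the tab. Never force the dial while the ring is tight, do not shift the index tab or the other things on the bench, and let go at the end.

Things in the scene. Friction and masses are not known exactly. Their poses are not given: they have to be found in the camera images.
- fixture: Green cast fixture screwed to the bench: foot 200 x 170 x 18 mm, pedestal, and an inclined round drum 160 mm across with a bright face. Origin at table level under the face's centre; z up; x is level, towards the high side of the face. The face's outward normal, here called the axis, is (-sin 0.55, 0, cos 0.55) in this frame: tilted 0.55 rad (31.5 deg). It does not move.
- face (a point): Centre of the drum's face, 110 mm above the fixture's origin; same axes as fixture. Up-slope in the face is (cos 0.55, 0, sin 0.55) in these axes, down-slope the opposite. Lock ring, dial and index tab all turn about the axis through this point; heights in these notes are measured from here along the axis.
- cradle (a point): Middle of a steel injector (22 mm thick, 120 mm long, level, along the fixture's y) fixed in a cradle behind the drum, 98 mm from the origin along the fixture's x, 78 mm above the table. Part of the fixture; an obstacle only.
- lock_ring (a joint): Turn of the steel lock ring (rad): 0 = tight on its stop, 1.1 = fully slack on the other stop; grows anticlockwise seen from in front of the face (right-hand about the axis). Slack means beyond 0.6, tight below 0.12; keep it beyond 0.4 while setting the dial. Takes about 5 N at the post to turn either way and stays where left.
- post_top (a point): Middle of the top of the ring's round post: 14 mm thick, parallel to the axis and 68 mm from it, from 13 to 67 mm high, on an arm 20 mm wide. Site z = axis. From the down-slope direction, seen from in front, the post stands 0.5 rad clockwise when tight, 0.6 rad anticlockwise when fully slack. The ring is 100 mm across, 14 mm high.
- dial (a joint): Turn of the dial (rad): 0 = pointer straight up-slope, growing anticlockwise seen from in front; stops at -1.0 and 1.5. Takes about 0.12 N m and stays where it is left. Never turn it while the ring is tight: it would be forced.
- dial_grip (a point): Point on the axis inside the dial's black bar grip, 48 mm high. The bar is 70 mm long, 22 mm wide and reaches from 22 to 64 mm high, over a disc 76 mm across. z = the axis, x = along the bar towards the pointer; pinch the bar across its width (along y).
- pointer_tip (a point): Tip of the dial's flat aluminium pointer (6 mm wide, 4 mm thick), 60 mm from the axis and 19 mm high, in line with the bar. Same axes as dial_grip.
- index (a joint): Angle of the steel index tab (rad), counted like the dial's: the pointer is on the tab when joint dial equals joint index. Very stiff; leave alone.
- index_tip (a point): Middle of the inner end of the index tab, 63 mm from the axis, 19 mm high. The tab is a steel block 20 mm long (radially), 10 mm wide, 21 mm high on the rim, on the high side of the face. The pointer is set when its tip is within 7.5 mm of this point (3 mm when exactly in line).
- spray_can: Spray can, 58 mm thick, 170 mm tall, left of the fixture; origin under its base. Leave alone.
- oil_can: Tin can, 60 mm thick, 120 mm tall, right and beyond the fixture; origin under its base. Leave alone.
- tray: Stainless tray 200 x 280 x 45 mm at the right; origin under its centre. Leave alone.
- injector_a: Injector body, 105 mm long, 28 mm high, in the tray. Leave alone.
- injector_b: Another such injector in the tray. Leave alone.
- injector_c: Another such injector, lying on the bench right of and nearer than the fixture. Leave alone.
- vee_block: Blue block 90 x 60 x 45 mm, left and nearer than the fixture. Leave alone.
- screwdriver: Screwdriver lying right of the fixture. Leave alone.

How it is judged:
By the outcome, as a careful person would: the job done as asked, in the order asked, and still so for the second after the job is handed in, with the robot touching nothing.
It also fails if it takes over 58 s, if anything falls off the work surface, if the arm or the gripper's body presses on something with over 40 N, if the wrist force passes 120 N, or if a joint passes its speed limit or range.

## Working session

There is one attempt and no reset: what is moved stays moved. The work goes in short steps, Python scripts to look and compute and a tool call to move; the robot and the scene stay as the last step left them, time stands still between calls to the robot, and variables do not carry over. Pictures are saved under pics/ and viewed, at most 10 in all, crops included, and the job is handed in when it is done.

Besides the shell and the picture viewer there is one more tool, called after "Request:" by a JSON object that holds its "name" and its "arguments", one argument or row to a line. jog_arm: Moves the arm, as the interface text tells. Its arguments: {"type":"object","properties":{"plan":{"type":"array"}},"required":["plan"]}

```bash
mkdir -p pics; cat > h.py <<'E'
import numpy as np,cv2
from scipy.spatial.transform import Rotation as R
from bench import *
def cloud(d):
    h,w=d['range_z'].shape
    u,v=np.meshgrid(np.arange(w),np.arange(h))
    p=cv2.undistortPoints(np.stack([u,v],-1).reshape(-1,1,2).astype(float),d['intrinsics'],np.array(d['distortion'])).reshape(h,w,2)
    z=d['range_z'].astype(float)
    P=np.dstack([p*z[...,None],z]); T=np.array(d['extrinsics'])
    P=P@T[:3,:3].T+T[:3,3]; P[z<=0]=np.nan
    return P
E
python3 - <<'E'
from h import *
for n in('side','top'):
    d=get_image(n); cv2.imwrite(f'pics/{n}0.png',d['img'][...,::-1]); np.savez(f'{n}0.npz',P=cloud(d),img=d['img'])
    print(n,np.array(d['extrinsics']).round(2).tolist(),(d['range_z']>0).mean())
print(read_state(),tcp_to_grasp)
E
```

```text
side [[0.87, -0.37, 0.32, 144.47], [-0.49, -0.68, 0.55, -770.18], [0.02, -0.63, -0.77, 1092.04], [0.0, 0.0, 0.0, 1.0]] 0.9958268229166667
top [[0.01, -1.0, 0.1, 485.2], [-1.0, -0.01, 0.01, -83.45], [-0.01, -0.1, -1.0, 1149.34], [0.0, 0.0, 0.0, 1.0]] 0.995849609375
{'clock': 0.1, 'joints': array([ 1.44058964e+00,  3.85482026e-01,  6.80090907e-03, -4.40017432e-04,
       -1.19401080e+00, -2.58609220e-01]), 'joint_vel': array([ 0.00054067, -0.00128804,  0.00247619,  0.00170338,  0.00103792,
        0.00184399]), 'joint_efforts': array([-2.70989631e-04, -3.93321347e+01,  1.88927776e+01,  4.19796109e+00,
       -2.61112807e-03,  4.10695904e-06]), 'position': array([236.714544  , 577.88912938, 230.3438395 ]), 'ee_rot': array([ 9.81146077e-01, -1.93265197e-01, -1.43269772e-04,  9.58959858e-04]), 'contact_force': array([-0.33421558,  0.06979961, -0.25437956]), 'wrist_torque': array([-0.04608778, -0.00330971, -0.01253942]), 'grasp_force': 0.0, 'gripper_width': 85.21126597177646} 18.700000000000003
```

View pics/side0.png

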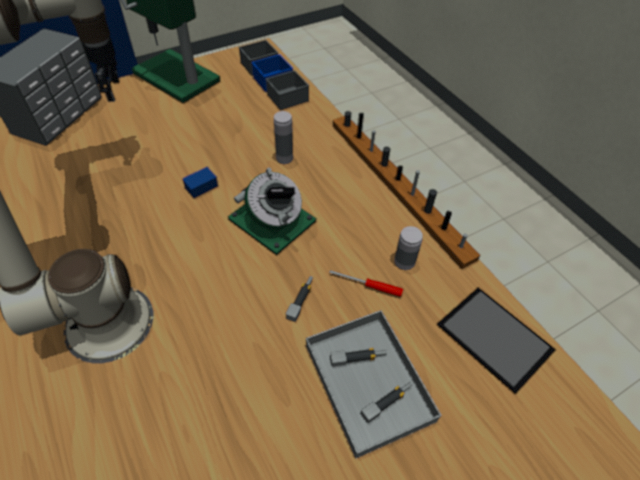

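View pics/top0.png

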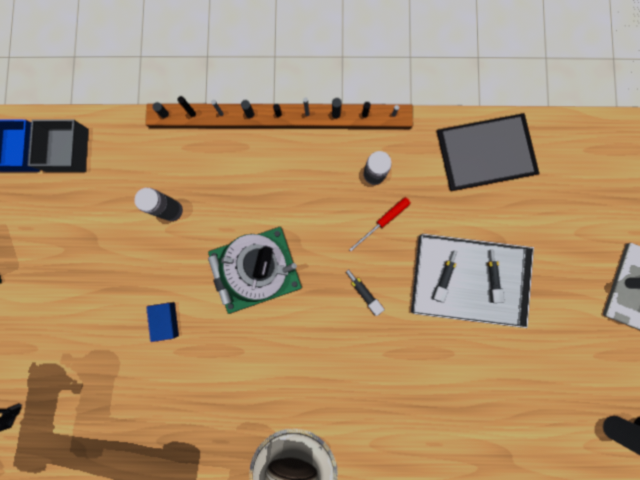

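The top view shows the fixture at about (255,268), its cradle at left (218,278), and the post at right (290,268). So the fixture's x axis is roughly world +y. Next I'll measure it and look at crops.

```bash
python3 - <<'E'
from h import *
A=np.load('top0.npz');B=np.load('side0.npz')
for D,n,(r0,r1,c0,c1) in((A,'top',(215,325,195,315)),(B,'side',(160,255,220,325))):
    P=D['P'][r0:r1,c0:c1];im=D['img'][r0:r1,c0:c1]
    hsv=cv2.cvtColor(im,cv2.COLOR_RGB2HSV)
    g=(hsv[...,0]>60)&(hsv[...,0]<95)&(hsv[...,1]>110)&(abs(P[...,2]-18)<6)
    print(n,'foot minAreaRect',cv2.minAreaRect(P[g][:,:2].astype(np.float32)),g.sum())
    w=(hsv[...,1]<50)&(hsv[...,2]>130)&(P[...,2]>60)&(P[...,2]<165)
    Q=P[w]
    # robust plane
    best=None;rng=np.random.default_rng(0)
    for _ in range(500):
        a,b,c=Q[rng.choice(len(Q),3,False)];nn=np.cross(b-a,c-a);l=np.linalg.norm(nn)
        if l<100: continue
        nn/=l; nn*=np.sign(nn[2])
        if abs(nn[2]-np.cos(.55))>.05: continue
        k=abs((Q-a)@nn)<2.5
        if best is None or k.sum()>best.sum(): best=k
    q=Q[best];m=q.mean(0);nn=np.linalg.svd(q-m)[2][2];nn*=np.sign(nn[2])
    print(n,'normal',nn,'tilt',np.arccos(nn[2]),'yaw',np.arctan2(-nn[1],-nn[0]),'n',len(q),'mean',m)
    e1=np.cross([0,0,1],nn);e1/=np.linalg.norm(e1);e2=np.cross(nn,e1)
    uv=np.c_[(q-m)@e1,(q-m)@e2].astype(np.float32)
    h=cv2.convexHull(uv);c,r=cv2.minEnclosingCircle(h);print('circle',m+e1*c[0]+e2*c[1],r)
def crop(D,r,n):
    im=D['img'][r[0]:r[1],r[2]:r[3]];return cv2.resize(im,(400,400),interpolation=cv2.INTER_CUBIC)
cv2.imwrite('pics/c0.png',np.hstack([crop(A,(218,318,205,305),0),crop(B,(160,250,228,318),0)])[...,::-1])
E
```

```text
top foot minAreaRect ((504.00701904296875, 104.84562683105469), (163.7479705810547, 193.69219970703125), 19.67214584350586) 911
top normal [ 0.17884981 -0.48878812  0.85387289] tilt 0.5474148541030651 yaw 1.9215691843493459 n 1265 mean [507.35148835  93.39466786 113.6732638 ]
circle [511.5100681   86.46352755 108.83458083] 77.42243957519531
side foot minAreaRect ((501.6645202636719, 99.3869400024414), (165.22303771972656, 194.53378295898438), 19.704572677612305) 1302
side normal [ 0.1736746  -0.48849644  0.85510722] tilt 0.5450387080456011 yaw 1.9123881432332666 n 524 mean [503.08655007  90.21354159 113.80359533]
circle [511.83744396  88.64152984 111.12822311] 76.5217514038086
```

View pics/c0.png

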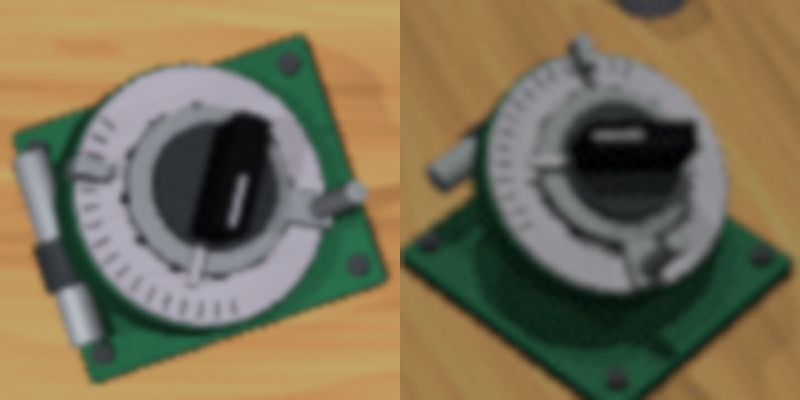

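The crops show the pointer at about (197,270) in the top crop, towards the robot, and the index tab at about (95,165). The post at (345,197) is in its tight position, and the bar is in line with the pointer. Next I'll convert these to face coordinates.

```bash
cat >> h.py <<'E'
yaw=1.915;ex=np.array([np.cos(yaw),np.sin(yaw),0]);ey=np.array([-np.sin(yaw),np.cos(yaw),0]);ez=np.array([0,0,1.])
n=-np.sin(.55)*ex+np.cos(.55)*ez;u=np.cos(.55)*ex+np.sin(.55)*ez
F=np.stack([u,ey,n],1)   # columns: up-slope, y, axis
E
python3 - <<'E'
from h import *
from scipy.optimize import least_squares
c0=np.array([511,88.,110]);rim=[];L={}
for nm in('top','side'):
    D=np.load(nm+'0.npz');P=D['P'];im=D['img'];hsv=cv2.cvtColor(im,cv2.COLOR_RGB2HSV)
    q=(P-c0)@F;L[nm]=(q,hsv)
    r=np.hypot(q[...,0],q[...,1])
    f=(abs(q[...,2])<4)&(hsv[...,1]<50)&(hsv[...,2]>110)&(r>45)&(r<95)
    print(nm,'plane h',np.median(q[f][:,2]))
    a=np.arctan2(q[f][:,1],q[f][:,0]);rr=r[f]
    o=[]
    for k in np.arange(-3.1,3.1,.2):
        s=(a>=k)&(a<k+.2)
        if s.sum()>8: i=np.argsort(rr[s])[-2:];o+=list(q[f][s][i][:,:2])
    o=np.array(o)
    s=least_squares(lambda p:np.hypot(*(o-p[:2]).T)-p[2],[0,0,80],loss='soft_l1').x
    print(nm,'circle',s,'world',c0+F[:,:2]@s[:2])
    t=(q[...,2]>9)&(q[...,2]<26)&(r>66)&(r<85)
    for b in np.arange(-3.2,3.2,.1):
        k=t&(np.arctan2(q[...,1],q[...,0])>=b)&(np.arctan2(q[...,1],q[...,0])<b+.1)
        if k.sum()>1:print('  tab/post ang %.1f n %d r %.0f h %.0f ang %.2f'%(b,k.sum(),r[k].mean(),q[...,2][k].mean(),np.arctan2(q[k][:,1],q[k][:,0]).mean()))
    k=(q[...,2]>55)&(q[...,2]<75)&(r<45)&(hsv[...,2]<90);xy=q[k][:,:2];print(' bar top',k.sum(),cv2.minAreaRect(xy.astype(np.float32)),'h',np.median(q[k][:,2]))
    k=(q[...,2]>14)&(q[...,2]<24)&(r>42)&(r<61)&(abs(np.arctan2(q[...,1],q[...,0]))<2);print(' pointer?',k.sum(),q[k].round(0).tolist()[:25])
    k=(q[...,2]>30)&(q[...,2]<72)&(r>50)&(r<85);print(' post',k.sum(),q[k].mean(0) if k.sum() else '', q[k][:,2].max() if k.sum() else '')
E
```

```text
top plane h -0.046000488045245036
top circle [-1.64678062  0.19174078 77.16731235] world [511.29325499  86.61372448 109.1392488 ]
  tab/post ang -0.5 n 26 r 75 h 20 ang -0.45
  tab/post ang -0.4 n 15 r 75 h 18 ang -0.38
  tab/post ang 2.5 n 9 r 72 h 13 ang 2.58
  tab/post ang 2.6 n 5 r 73 h 15 ang 2.62
  tab/post ang 2.8 n 3 r 69 h 11 ang 2.83
 bar top 275 ((-0.04319477081298828, 1.3500213623046875), (67.98983764648438, 22.816640853881836), 56.18795394897461) h 63.06799516090347
 pointer? 118 [[-18.0, -46.0, 16.0], [5.0, -49.0, 16.0], [-5.0, -46.0, 16.0], [-12.0, -44.0, 16.0], [-15.0, -44.0, 14.0], [-17.0, -43.0, 16.0], [9.0, -48.0, 14.0], [5.0, -47.0, 16.0], [-4.0, -44.0, 16.0], [-7.0, -44.0, 15.0], [-12.0, -42.0, 15.0], [-13.0, -41.0, 17.0], [13.0, -46.0, 16.0], [10.0, -46.0, 16.0], [5.0, -44.0, 14.0], [1.0, -43.0, 15.0], [-4.0, -42.0, 15.0], [-16.0, -39.0, 14.0], [11.0, -43.0, 16.0], [12.0, -41.0, 16.0], [22.0, -41.0, 16.0], [20.0, -41.0, 15.0], [28.0, -38.0, 14.0], [31.0, -37.0, 15.0], [26.0, -35.0, 15.0]]
 post 68 [-59.59628693  30.57842997  54.95857507] 70.75534486006941
side p
[... 390 characters left out ...]
.4063186645507812), (69.31905364990234, 22.207883834838867), 55.10010528564453) h 65.00776931495356
 pointer? 133 [[39.0, -31.0, 14.0], [47.0, -13.0, 16.0], [45.0, -13.0, 21.0], [43.0, -15.0, 22.0], [42.0, -21.0, 14.0], [40.0, -23.0, 16.0], [37.0, -28.0, 16.0], [34.0, -32.0, 17.0], [32.0, -34.0, 18.0], [31.0, -38.0, 15.0], [49.0, -4.0, 17.0], [48.0, -6.0, 16.0], [43.0, -14.0, 15.0], [42.0, -17.0, 14.0], [40.0, -19.0, 14.0], [36.0, -23.0, 17.0], [35.0, -25.0, 17.0], [31.0, -29.0, 19.0], [30.0, -31.0, 20.0], [28.0, -33.0, 20.0], [26.0, -36.0, 19.0], [25.0, -39.0, 18.0], [49.0, 1.0, 18.0], [47.0, -1.0, 19.0], [45.0, -2.0, 20.0]]
 post 53 [-61.14770269  34.5453662   56.03075201] 71.4055535646391
```

```bash
cat >> h.py <<'E'
C=np.array([510.3,87.6,110])
def pt(r,a,h): return C+F@np.array([r*np.cos(a),r*np.sin(a),h])
def toolR(b):   # tool z=-axis, tool y at angle b in the face (from up-slope)
    z=-n;y=F@np.array([np.cos(b),np.sin(b),0]);return R.from_matrix(np.stack([np.cross(y,z),y,z],1))
def rel(p,b,s=None):
    s=s or read_state();T=R.from_quat(s['ee_rot'])
    d=T.inv().apply(p-s['position'])/100;w=(T.inv()*toolR(b)).as_rotvec()/np.radians(60)
    return d.round(3).tolist(),w.round(3).tolist()
def arc(a0,a1,h,b,r=68,N=8):
    for a in np.linspace(a0,a1,N+1): print('%.2f'%a,rel(pt(r,a,h),b))
E
python3 - <<'E'
from h import *
print(pt(68,2.64,130),rel(pt(68,2.64,130),np.pi/2), rel(np.array([400,300,330]),np.pi/2))
E
```

```text
[519.60381226 -35.24598641 189.66368496] ([4.943, 4.6, 0.416], [0.221, -0.495, 0.779]) ([2.565, 1.954, -0.993], [0.221, -0.495, 0.779])
```

Request:
{"name": "jog_arm", "arguments": {
  "plan": [
    [40, [1, 1, -0.5], [0, 0, 0]],
    [40, [1, 1, -0.8], [0, 0, 0]],
    [40, [1, 1, -0.8], [0, 0, 0]],
    [40, [1, 1, -0.8], [0, 0, 0]]
  ]
}}

```text
clock: 0.6
position: [292.5, 446.9, 313.8]
ee_rot: [0.981, -0.194, 0.0, -0.002]
contact_force: [-0.6, 0.2, -0.8]
gripper_width: 40.0
grasp_force: 0.0
```

Request:
{"name": "jog_arm", "arguments": {
  "plan": [
    [40, [1, 1, 0], [0.22, -0.5, 0.78]],
    [40, [1, 1, 0], [0.22, -0.5, 0.78]],
    [40, [1, 1, 0], [0.22, -0.5, 0.78]],
    [40, [1, 1, 0], [0.22, -0.5, 0.78]],
    [40, [1, 1, 0], [0.22, -0.5, 0.78]],
    [40, [1, 1, 0], [0.22, -0.5, 0.78]],
    [40, [1, 1, 0], [0.22, -0.5, 0.78]]
  ]
}}

```text
clock: 1.48
position: [346.1, 317.4, 310.6]
ee_rot: [0.786, -0.554, -0.225, -0.156]
contact_force: [-0.2, -0.6, 0.2]
gripper_width: 39.8
grasp_force: 0.0
```

```bash
python3 - <<'E'
from h import *
s=read_state();print(s['position'],s['joints'],rel(pt(68,2.64,130),np.pi/2))
E
```

```text
[346.13021328 317.35270423 310.58091508] [ 0.72089003  0.02522483 -0.16440174 -0.55082258 -1.21587386 -0.22499031] ([3.956, -0.446, -1.029], [0.003, 0.004, -0.001])
```

Request:
{"name": "jog_arm", "arguments": {
  "plan": [
    [40, [0.5, -0.1, -0.6], [0, 0, 0]],
    [40, [1, -0.15, -1], [0, 0, 0]],
    [40, [1, -0.15, -1], [0, 0, 0]],
    [40, [1, -0.15, -1], [0, 0, 0]]
  ]
}}

```text
clock: 1.98
position: [407.6, 192.8, 343.2]
ee_rot: [0.786, -0.554, -0.225, -0.157]
contact_force: [0.2, 0.0, -0.5]
gripper_width: 39.8
grasp_force: 0.0
```

Request:
{"name": "jog_arm", "arguments": {
  "plan": [
    [40, [0.5, -0.1, 0], [0, 0, 0]],
    [40, [1, -0.15, 0], [0, 0, 0]],
    [40, [1, -0.15, 0], [0, 0, 0]]
  ]
}}

```text
clock: 2.35
position: [449.1, 117.6, 287.7]
ee_rot: [0.785, -0.555, -0.227, -0.154]
contact_force: [-0.6, 0.9, -0.8]
gripper_width: 40.2
grasp_force: 0.0
```

Request:
{"name": "jog_arm", "arguments": {
  "plan": [
    [40, [0.5, -0.1, 0], [0, 0, 0]],
    [40, [1, -0.15, 0], [0, 0, 0]],
    [40, [1, -0.15, 0], [0, 0, 0]]
  ]
}}

```text
clock: 2.72
position: [492.0, 43.1, 235.6]
ee_rot: [0.785, -0.555, -0.227, -0.155]
contact_force: [-0.7, -0.3, 0.2]
gripper_width: 39.8
grasp_force: 0.0
```

Request:
{"name": "jog_arm", "arguments": {
  "plan": [
    [30, [0.5, 0, 0], [0, 0, 0]],
    [30, [0.95, 0, 0], [0, 0, 0]],
    [30, [0.95, 0, 0], [0, 0, 0]],
    [30, [0.95, 0, 0], [0, 0, 0]]
  ]
}}

```text
clock: 3.22
position: [519.4, -31.4, 188.9]
ee_rot: [0.787, -0.553, -0.224, -0.157]
contact_force: [0.7, -0.5, -0.4]
gripper_width: 30.3
grasp_force: 0.0
```

```bash
python3 - <<'E'
from h import *
s=read_state();print(s['position'],s['joints'],rel(pt(68,2.64,75),np.pi/2))
E
```

```text
[519.3977918  -31.43146328 188.91195072] [-0.06811392  0.41124325  0.0096023  -0.50846916 -1.43388008  0.55287698] ([0.03, 0.01, 0.524], [0.001, 0.005, 0.001])
```

Request:
{"name": "jog_arm", "arguments": {
  "plan": [
    [34, [0.03, 0.01, 0.3], [0, 0, 0]],
    [34, [0.03, 0.01, 0.5], [0, 0, 0]],
    [34, [0.03, 0.01, 0.5], [0, 0, 0]]
  ]
}}

```text
clock: 3.6
position: [509.3, -9.1, 144.3]
ee_rot: [0.787, -0.553, -0.225, -0.157]
contact_force: [1.5, -0.5, 0.7]
gripper_width: 34.1
grasp_force: 0.0
```

```bash
python3 - <<'E'
from h import *
out=[]
for nm,(r0,r1,c0,c1) in(('top',(228,308,235,335)),('side',(170,250,235,335))):
    d=get_image(nm);out.append(cv2.resize(d['img'][r0:r1,c0:c1],(400,320),interpolation=cv2.INTER_CUBIC))
cv2.imwrite('pics/c1.png',np.hstack(out)[...,::-1])
print(rel(pt(68,2.64,33),np.pi/2))
E
```

```text
([-0.004, -0.0, 0.454], [0.001, 0.004, 0.001])
```

View pics/c1.png

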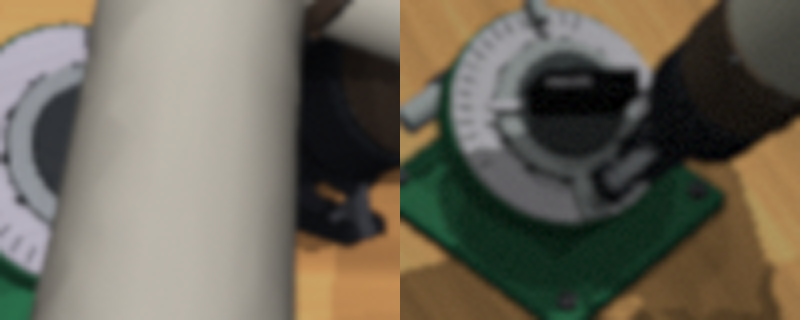

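The side crop shows the fingers above the post at about (615,180). The arm hides that spot in the top view. I'll descend while watching the force.

Request:
{"name": "jog_arm", "arguments": {
  "plan": [
    [34, [0, 0, 0.15], [0, 0, 0]],
    [34, [0, 0, 0.3], [0, 0, 0]],
    [34, [0, 0, 0.42], [0, 0, 0]],
    [34, [0, 0, 0.42], [0, 0, 0]]
  ]
}}

```text
clock: 4.2
position: [501.5, 10.2, 106.9]
ee_rot: [0.786, -0.554, -0.226, -0.156]
contact_force: [0.9, -0.0, -0.0]
gripper_width: 34.2
grasp_force: 0.0
```

Request:
{"name": "jog_arm", "arguments": {
  "plan": [
    [20, [0, 0, 0], [0, 0, 0]],
    [20, [0, 0, 0], [0, 0, 0]],
    [17, [0, 0, 0], [0, 0, 0]],
    [17, [0, 0, 0], [0, 0, 0]]
  ]
}}

```text
clock: 4.7
position: [504.4, 10.4, 108.5]
ee_rot: [0.786, -0.554, -0.223, -0.159]
contact_force: [4.4, 4.6, -1.5]
gripper_width: 17.2
grasp_force: 2.7
```

```bash
python3 - <<'E'
from h import *
print(rel(pt(68,2.64,36),np.pi/2));arc(2.64,3.66,36,np.pi/2)
E
```

```text
([-0.014, 0.011, -0.004], [-0.003, 0.005, -0.001])
2.64 ([-0.014, 0.011, -0.004], [-0.003, 0.005, -0.001])
2.77 ([0.023, -0.067, -0.004], [-0.003, 0.005, -0.001])
2.90 ([0.049, -0.15, -0.004], [-0.003, 0.005, -0.001])
3.02 ([0.065, -0.235, -0.003], [-0.003, 0.005, -0.001])
3.15 ([0.069, -0.321, -0.003], [-0.003, 0.005, -0.001])
3.28 ([0.063, -0.408, -0.003], [-0.003, 0.005, -0.001])
3.41 ([0.046, -0.493, -0.003], [-0.003, 0.005, -0.001])
3.53 ([0.018, -0.575, -0.002], [-0.003, 0.005, -0.001])
3.66 ([-0.02, -0.653, -0.002], [-0.003, 0.005, -0.001])
```

Request:
{"name": "jog_arm", "arguments": {
  "plan": [
    [17, [0, -0.06, 0], [0, 0, 0]],
    [17, [0.03, -0.1, 0], [0, 0, 0]],
    [17, [0.05, -0.18, 0], [0, 0, 0]],
    [17, [0.065, -0.265, 0], [0, 0, 0]],
    [17, [0.07, -0.35, 0], [0, 0, 0]],
    [17, [0.065, -0.44, 0], [0, 0, 0]],
    [17, [0.045, -0.525, 0], [0, 0, 0]],
    [17, [0.02, -0.605, 0], [0, 0, 0]],
    [17, [-0.02, -0.68, 0], [0, 0, 0]],
    [17, [-0.02, -0.68, 0], [0, 0, 0]]
  ]
}}

```text
clock: 5.95
position: [565.0, 33.3, 107.9]
ee_rot: [0.786, -0.554, -0.226, -0.156]
contact_force: [-3.0, -3.4, -1.8]
gripper_width: 17.0
grasp_force: 1.9
```

```bash
python3 - <<'E'
from h import *
s=read_state();q=(s['position']-C)@F;print(q,np.arctan2(q[1],q[0])%6.283,s['contact_force']@F)
E
```

```text
[-60.41264584 -33.16159572  34.5725908 ] 3.6434195565520957 [-2.80090353  3.9205796  -0.42732229]
```

Request:
{"name": "jog_arm", "arguments": {
  "plan": [
    [34, [0, 0, 0], [0, 0, 0]],
    [34, [0, 0, 0], [0, 0, 0]],
    [34, [0, 0, -0.3], [0, 0, 0]],
    [34, [0, 0, -0.7], [0, 0, 0]],
    [60, [0, 0, -0.7], [0, 0, 0]]
  ]
}}

```text
clock: 6.58
position: [581.0, -1.5, 171.6]
ee_rot: [0.787, -0.554, -0.221, -0.159]
contact_force: [0.1, 0.4, -0.3]
gripper_width: 51.1
grasp_force: 0.0
```

```bash
python3 - <<'E'
from h import *
print(rel(pt(0,0,100),np.pi/2+.97))
E
```

```text
([-0.597, 0.365, 0.088], [-0.006, -0.001, -0.925])
```

Request:
{"name": "jog_arm", "arguments": {
  "plan": [
    [60, [-0.3, 0.2, 0], [0, 0, -0.17]],
    [60, [-0.6, 0.36, 0], [0, 0, -0.34]],
    [60, [-0.6, 0.36, 0], [0, 0, -0.51]],
    [60, [-0.6, 0.36, 0], [0, 0, -0.68]],
    [60, [-0.6, 0.36, 0], [0, 0, -0.85]],
    [60, [-0.6, 0.36, 0], [0, 0, -0.925]],
    [60, [-0.6, 0.36, 0], [0, 0, -0.925]]
  ]
}}

```text
clock: 7.45
position: [527.3, 36.0, 199.8]
ee_rot: [0.953, -0.125, -0.126, -0.244]
contact_force: [-0.6, 0.2, -0.1]
gripper_width: 60.0
grasp_force: 0.0
```

```bash
python3 - <<'E'
from h import *
print(read_state()['joints'],rel(pt(0,0,31),np.pi/2+.97))
d=get_image('side');q=(cloud(d)-C)@F
k=(q[...,2]>30)&(q[...,2]<64)&(np.hypot(q[...,0],q[...,1])>55)&(np.hypot(q[...,0],q[...,1])<82);p=np.median(q[k],0) ;print('post',k.sum(),p,np.arctan2(p[1],p[0])%6.283)
cv2.imwrite('pics/c2.png',cv2.resize(d['img'][160:250,228:328],(600,540),interpolation=cv2.INTER_CUBIC)[...,::-1])
E
```

```text
[ 0.04425542  0.38710578  0.01024391 -0.53626071 -1.40447824  1.41441466] ([0.019, -0.0, 0.739], [-0.004, 0.005, -0.004])
post 32 [-60.82245787 -24.87208698  48.82234252] 3.5295876425188624
```

View pics/c2.png

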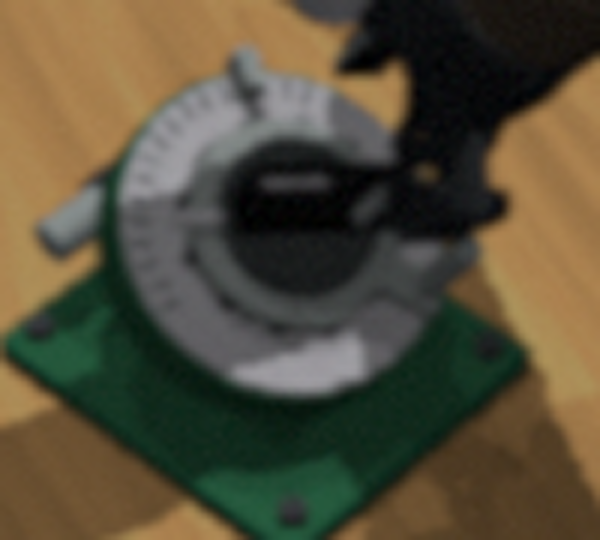

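The post has swung round to about (455,260), the dial hasn't moved (pointer tip about (205,215)), and the open fingers are lined up over the bar. Descending to pinch it.

Request:
{"name": "jog_arm", "arguments": {
  "plan": [
    [50, [0.01, 0, 0.3], [0, 0, 0]],
    [50, [0.02, 0, 0.55], [0, 0, 0]],
    [50, [0.02, 0, 0.73], [0, 0, 0]],
    [50, [0.02, 0, 0.73], [0, 0, 0]]
  ]
}}

```text
clock: 8.0
position: [515.4, 71.8, 136.5]
ee_rot: [0.953, -0.124, -0.127, -0.243]
contact_force: [1.1, -0.2, -0.1]
gripper_width: 49.6
grasp_force: 0.0
```

Request:
{"name": "jog_arm", "arguments": {
  "plan": [
    [26, [0, 0, 0], [0, 0, 0]],
    [26, [0, 0, 0], [0, 0, 0]],
    [18, [0, 0, 0], [0, 0, 0]],
    [18, [0, 0, 0], [0, 0, 0]],
    [18, [0, 0, 0], [0, 0, 0]]
  ]
}}

```text
clock: 8.62
position: [516.8, 70.8, 138.4]
ee_rot: [0.954, -0.124, -0.125, -0.243]
contact_force: [0.6, -3.2, 5.9]
gripper_width: 20.9
grasp_force: 60.2
```

```bash
python3 - <<'E'
from h import *
s=read_state();T=R.from_quat(s['ee_rot']).as_matrix();y=F.T@T[:,1];q=(s['position']-C)@F
print(s['gripper_width'],q,'bar angle',np.arctan2(y[1],y[0])-np.pi/2,'axis err',F.T@T[:,2])
print(rel(pt(0,0,31),np.pi/2-.41))
E
```

```text
20.926769805718155 [-0.53929895 -0.49645975 33.60513609] bar angle 0.9676482515051474 axis err [ 4.55956007e-03  7.16742495e-04 -9.99989348e-01]
([-0.007, -0.002, 0.026], [-0.001, 0.005, 1.316])
```

Request:
{"name": "jog_arm", "arguments": {
  "plan": [
    [18, [0, 0, -0.02], [0, 0, 0.08]],
    [18, [0, 0, -0.02], [0, 0, 0.18]],
    [18, [0, 0, -0.02], [0, 0, 0.28]],
    [18, [0, 0, -0.02], [0, 0, 0.38]],
    [18, [0, 0, -0.02], [0, 0, 0.48]],
    [18, [0, 0, -0.02], [0, 0, 0.58]],
    [18, [0, 0, -0.02], [0, 0, 0.68]],
    [18, [0, 0, -0.02], [0, 0, 0.78]],
    [18, [0, 0, -0.02], [0, 0, 0.88]],
    [18, [0, 0, -0.02], [0, 0, 0.88]]
  ]
}}

```text
clock: 9.88
position: [517.3, 71.2, 138.6]
ee_rot: [0.799, -0.535, -0.221, -0.163]
contact_force: [3.0, 3.0, -3.3]
gripper_width: 21.3
grasp_force: 59.4
```

```bash
python3 - <<'E'
from h import *
s=read_state();T=R.from_quat(s['ee_rot']).as_matrix();y=F.T@T[:,1];q=(s['position']-C)@F
print(s['wrist_torque'],q,'bar angle',np.arctan2(y[1],y[0])-np.pi/2)
print(rel(pt(0,0,31),np.pi/2-.41))
E
```

```text
[-0.88771844 -1.26047345 -0.70193777] [-0.24980441 -1.00597678 33.64796689] bar angle 0.04562629662120754
([-0.003, 0.01, 0.026], [0.001, 0.006, 0.435])
```

Request:
{"name": "jog_arm", "arguments": {
  "plan": [
    [18, [0, 0, 0], [0, 0, 0.1]],
    [18, [0, 0, 0], [0, 0, 0.2]],
    [18, [0, 0, 0], [0, 0, 0.3]],
    [18, [0, 0, 0], [0, 0, 0.38]],
    [18, [0, 0, 0], [0, 0, 0.43]],
    [18, [0, 0, 0], [0, 0, 0.43]],
    [18, [0, 0, 0], [0, 0, 0.43]]
  ]
}}

```text
clock: 10.75
position: [517.5, 71.2, 138.5]
ee_rot: [-0.659, 0.7, 0.251, 0.11]
contact_force: [3.4, 4.6, -5.1]
gripper_width: 21.5
grasp_force: 59.0
```

Request:
{"name": "jog_arm", "arguments": {
  "plan": [
    [30, [0, 0, 0], [0, 0, 0]],
    [50, [0, 0, 0], [0, 0, 0]],
    [50, [0, 0, 0], [0, 0, 0]],
    [50, [0, 0, -0.3], [0, 0, 0]],
    [50, [0.3, 0, -0.9], [0, 0, 0]],
    [50, [0.9, -0.2, -1], [0, 0, 0]],
    [50, [1, -0.4, -1], [0, 0, 0]],
    [50, [1, -0.4, -1], [0, 0, 0]]
  ]
}}

```text
clock: 11.75
position: [562.9, -67.4, 165.9]
ee_rot: [-0.658, 0.701, 0.253, 0.108]
contact_force: [-0.2, 0.1, -0.1]
gripper_width: 50.2
grasp_force: 0.0
```

```bash
cat > look.py <<'E'
from h import *
import sys
out=[]
for nm,rc in(('top',(218,318,205,305)),('side',(160,250,228,318))):
    d=get_image(nm);P=cloud(d);q=(P-C)@F;hsv=cv2.cvtColor(d['img'],cv2.COLOR_RGB2HSV)
    r=np.hypot(q[...,0],q[...,1]);a=np.arctan2(q[...,1],q[...,0])
    k=(q[...,2]>58)&(q[...,2]<68)&(r<45)&(hsv[...,2]<90);print(nm,'bar',k.sum(),cv2.minAreaRect(q[k][:,:2].astype(np.float32)) if k.any() else '')
    k=(q[...,2]>16)&(q[...,2]<26)&(r>66)&(r<84)&(abs(a)<1);print(' tab',k.sum(),a[k].mean(),np.median(q[k],0))
    k=(q[...,2]>30)&(q[...,2]<70)&(r>58)&(r<80)&(abs(a)>2);p=np.median(q[k],0);print(' post',k.sum(),p,np.arctan2(p[1],p[0])%6.283)
    out.append(cv2.resize(d['img'][rc[0]:rc[1],rc[2]:rc[3]],(400,400),interpolation=cv2.INTER_CUBIC))
cv2.imwrite(sys.argv[1],np.hstack(out)[...,::-1])
E
python3 look.py pics/c3.png
```

```text
top bar 242 ((0.023296356201171875, -0.672943115234375), (22.10369300842285, 67.1474380493164), 66.37067413330078)
 tab 34 -0.43718169101258547 [ 67.66759875 -31.34286035  20.72334122]
 post 43 [-57.08151548 -30.89047788  50.2949327 ] 3.6374416045596796
side bar 165 ((-1.1974658966064453, 1.8124580383300781), (23.724740982055664, 67.81202697753906), 68.42069244384766)
 tab 22 -0.40591791578482755 [ 68.02820156 -28.29143659  21.53342703]
 post 52 [-60.7996018  -25.96282637  59.17239179] 3.5449902168061875
```

View pics/c3.png

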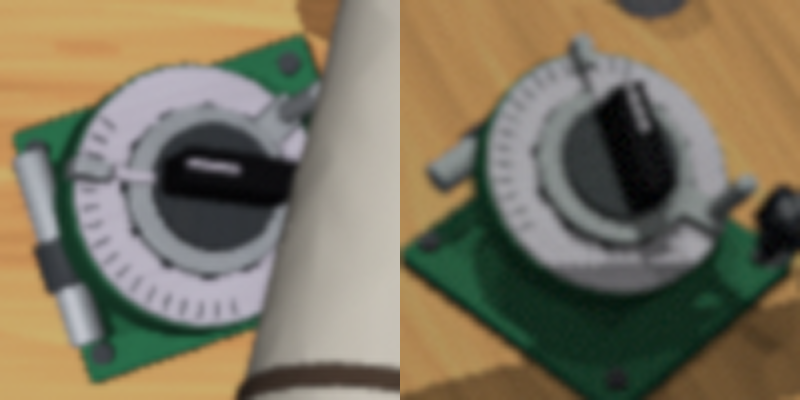

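In both views the pointer is in line with the tab: top crop pointer at about (140,175), tab at (95,170). The remaining error is about 0.03 rad. Going back to the post.

```bash
python3 - <<'E'
from h import *
s=read_state();print((s['position']-C)@F,rel(pt(68,3.62,95),np.pi/2))
E
```

```text
[-108.30256613    2.68033361  133.71851668] ([-0.573, -0.125, 0.389], [0.004, 0.005, -0.387])
```

Request:
{"name": "jog_arm", "arguments": {
  "plan": [
    [36, [-0.3, -0.06, 0], [0, 0, -0.15]],
    [36, [-0.57, -0.125, 0.2], [0, 0, -0.3]],
    [36, [-0.57, -0.125, 0.39], [0, 0, -0.39]],
    [36, [-0.57, -0.125, 0.39], [0, 0, -0.39]]
  ]
}}

```text
clock: 12.35
position: [572.9, 4.2, 159.3]
ee_rot: [0.788, -0.551, -0.226, -0.157]
contact_force: [-0.1, 0.6, 0.3]
gripper_width: 35.8
grasp_force: 0.0
```

```bash
python3 - <<'E'
from h import *
print(rel(pt(68,3.62,36),np.pi/2))
E
```

```text
([0.016, -0.008, 0.581], [0.004, 0.006, 0.004])
```

Request:
{"name": "jog_arm", "arguments": {
  "plan": [
    [36, [0.015, -0.01, 0.2], [0, 0, 0]],
    [36, [0.015, -0.01, 0.4], [0, 0, 0]],
    [36, [0.015, -0.01, 0.57], [0, 0, 0]],
    [36, [0.015, -0.01, 0.57], [0, 0, 0]]
  ]
}}

```text
clock: 12.85
position: [564.7, 30.3, 109.5]
ee_rot: [0.787, -0.552, -0.225, -0.157]
contact_force: [0.9, 0.1, -0.2]
gripper_width: 36.1
grasp_force: 0.0
```

Request:
{"name": "jog_arm", "arguments": {
  "plan": [
    [22, [0, 0, 0], [0, 0, 0]],
    [17, [0, 0, 0], [0, 0, 0]],
    [17, [0, 0, 0], [0, 0, 0]]
  ]
}}

```text
clock: 13.22
position: [565.7, 29.7, 110.5]
ee_rot: [0.787, -0.552, -0.224, -0.158]
contact_force: [-0.2, 0.5, 0.1]
gripper_width: 17.2
grasp_force: 0.0
```

```bash
python3 - <<'E'
from h import *
s=read_state();print((s['position']-C)@F,s['contact_force']@F);arc(3.62,2.58,36,np.pi/2)
E
```

```text
[-62.17545874 -32.65055582  38.65130886] [ 0.56653419  0.01098186 -0.18251166]
3.62 ([-0.018, 0.013, 0.027], [0.001, 0.005, 0.003])
3.49 ([0.017, 0.094, 0.027], [0.001, 0.005, 0.003])
3.36 ([0.042, 0.179, 0.026], [0.001, 0.005, 0.003])
3.23 ([0.055, 0.267, 0.026], [0.001, 0.005, 0.003])
3.10 ([0.057, 0.355, 0.027], [0.001, 0.005, 0.003])
2.97 ([0.047, 0.443, 0.027], [0.001, 0.005, 0.003])
2.84 ([0.026, 0.529, 0.027], [0.001, 0.005, 0.003])
2.71 ([-0.006, 0.611, 0.027], [0.001, 0.005, 0.003])
2.58 ([-0.049, 0.688, 0.027], [0.001, 0.005, 0.003])
```

Request:
{"name": "jog_arm", "arguments": {
  "plan": [
    [17, [0.015, 0.09, 0], [0, 0, 0]],
    [17, [0.04, 0.18, 0], [0, 0, 0]],
    [17, [0.055, 0.265, 0], [0, 0, 0]],
    [17, [0.057, 0.355, 0], [0, 0, 0]],
    [17, [0.047, 0.445, 0], [0, 0, 0]],
    [17, [0.025, 0.53, 0], [0, 0, 0]],
    [17, [-0.005, 0.61, 0], [0, 0, 0]],
    [17, [-0.03, 0.65, 0], [0, 0, 0]],
    [17, [-0.05, 0.69, 0], [0, 0, 0]],
    [17, [-0.05, 0.69, 0], [0, 0, 0]]
  ]
}}

```text
clock: 14.48
position: [502.9, 9.6, 112.9]
ee_rot: [0.788, -0.553, -0.22, -0.16]
contact_force: [7.9, -0.2, -3.8]
gripper_width: 17.3
grasp_force: 3.4
```

```bash
python3 - <<'E'
from h import *
s=read_state();q=(s['position']-C)@F;print(q,np.arctan2(q[1],q[0]),s['contact_force']@F)
E
```

```text
[-58.97684841  33.25211688  39.58275436] 2.6282037279736965 [-4.41282288 -7.36678301 -1.73242399]
```

Request:
{"name": "jog_arm", "arguments": {
  "plan": [
    [17, [-0.015, 0.03, 0], [0, 0, 0]],
    [17, [-0.03, 0.06, 0], [0, 0, 0]],
    [17, [-0.03, 0.06, 0], [0, 0, 0]],
    [17, [-0.03, 0.06, 0], [0, 0, 0]]
  ]
}}

```text
clock: 14.98
position: [502.6, 10.1, 113.9]
ee_rot: [0.788, -0.554, -0.214, -0.163]
contact_force: [19.0, 1.9, -11.1]
gripper_width: 17.1
grasp_force: 9.0
```

```bash
python3 - <<'E'
from h import *
s=read_state();q=(s['position']-C)@F;print(q,np.arctan2(q[1],q[0]),s['contact_force']@F)
E
```

```text
[-57.89278238  33.43385193  40.12041711] 2.617871611737809 [ -9.76934105 -18.55273384  -7.03450469]
```

The force rose to 22 N with no further travel, so the ring is on its stop. Backing off and retreating.

Request:
{"name": "jog_arm", "arguments": {
  "plan": [
    [25, [0.04, -0.08, 0], [0, 0, 0]],
    [36, [0.04, -0.08, 0], [0, 0, 0]],
    [36, [0.04, -0.08, 0], [0, 0, 0]],
    [36, [0.04, -0.08, -0.3], [0, 0, 0]],
    [36, [0.04, -0.08, -0.7], [0, 0, 0]],
    [36, [0.6, -0.08, -1], [0, 0, 0]],
    [36, [1, -0.08, -1], [0, 0, 0]],
    [36, [1, -0.08, -1], [0, 0, 0]]
  ]
}}

```text
clock: 15.98
position: [545.9, -117.6, 144.1]
ee_rot: [0.786, -0.553, -0.227, -0.157]
contact_force: [-0.2, 0.1, 0.6]
gripper_width: 35.8
grasp_force: 0.0
```

```bash
python3 look.py pics/c4.png
```

```text
top bar 250 ((-0.16096878051757812, -0.4566822052001953), (22.239852905273438, 67.90436553955078), 66.93990325927734)
 tab 34 -0.4385363087622657 [ 67.02511171 -31.86735268  20.26958107]
 post 65 [-57.47114833  32.62151471  58.67313851] 2.625325728282336
side bar 165 ((-1.6010875701904297, 1.2099533081054688), (24.999467849731445, 68.63475036621094), 67.11673736572266)
 tab 24 -0.40330225768239886 [ 68.33598512 -28.51232955  22.55279914]
 post 54 [-59.4237573   37.20074877  57.60272357] 2.582256706659144
```

View pics/c4.png

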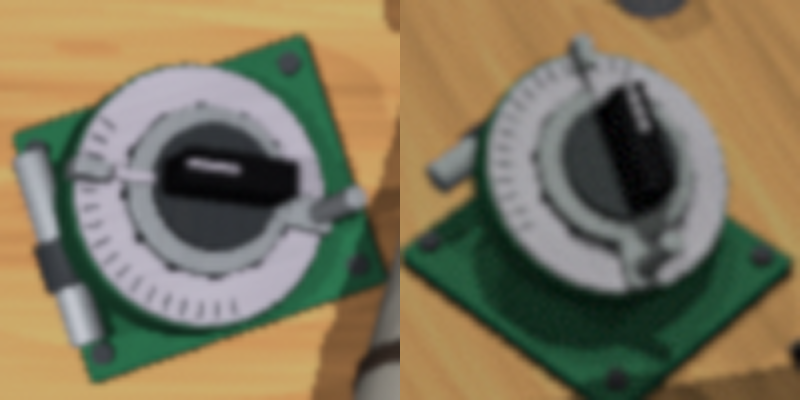

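The post is back at its original tight position, about (345,200) in the top crop. The pointer is still on the tab at about (110,175), and the arm is clear.

```bash
python3 -c "
from bench import *
print(job_done())"
```

```text
the job is handed in; nothing more can be done
None
```

The job is handed in: I slackened the ring, turned the dial until its pointer was on the index tab (within about 2 mm in the camera views), swung the ring back tight against its stop, and left the arm clear at about 16 s.

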